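# Park the spindle and open the quick-change sleeve

### The job

Get the finishing machine on the woodturner's stall ready for a pad change: push the red-knobbed rod at its left side in to the middle one of its three click positions, which parks the spindle. Only then open the quick-change sleeve on top: lift it against its spring, turn it counter-clockwise as far as it goes and let it drop fully back down. Leave the wares and tools around the machine where they are.

Things in the scene. Friction and masses are not known exactly. Their poses are not given: they have to be found in the camera images.
- machine: The finishing machine, fixed to the table: dark teal housing 150 (x) x 200 (y) x 100 mm (z, top face at 100 mm) on a dark foot 170 x 220 mm, 12 mm high (grey motor reaching to x = 180 mm). Origin: centre of its underside, on the table. x points away from the robot (within 0.3 rad), y left, z up. Rod on its left (+y) side, sleeve on top.
- rod_end (a point): Centre of the outer (+y) end face of the red round knob (40 mm diameter, 24 mm long) on the steel rod (14 mm diameter), moving with it. The rod lies level along the machine's y, at machine x = 0, 65 mm above the table; this point is at machine y = 186 mm fully out, 166 mm at the middle click, 146 mm fully in; housing side at y = 100 mm, brass bush to 110 mm.
- rod (a joint): Travel of the rod in m, growing as pushed in (machine -y): clicks at 0 (fully out, the start), 0.020 (middle), 0.040 (fully in). From an end it resists with up to 7 N, fading over 10 mm, then snaps by itself into the middle click; leaving that takes 7 N. Let go within 8 mm of the middle it settles there. Two black bands on the rod show when out, one at the middle, none when in.
- sleeve_center (a point): Centre, half-way up, of the ribbed aluminium sleeve (moves with it): upright round collar, 52 mm diameter, 36 mm high, on the vertical spindle at machine x = 0, y = -45 mm. At rest its bottom is 120 mm, its top 156 mm above the table; the spindle's 26 mm nose stands 6 mm above that. Steel flange beneath: 72 mm wide, top at 110 mm.
- sleeve_lift (a joint): Height of the sleeve above its rest position in m, 0 to 0.014. A spring and its weight pull it down with about 7 N at rest and 10 N at the top.
- sleeve (a joint): Turn of the sleeve about the vertical in rad, growing counter-clockwise seen from above: 0 = locked (orange pointer at the red mark on the machine's robot side), 1.05 = open (pointer at the green mark). Starts at 0 to 0.08. Teeth block the turn between about 0.12 and 0.93 unless the sleeve is lifted by 9 mm or more; let go between, it rests high on the teeth.
- cup: Bystander: turned wooden cup, 75 mm high, 66 mm wide, standing behind the rod. Origin: centre of its underside.
- tin: Bystander: round metal wax tin, 75 mm wide, 28 mm high, to the right of the machine. Origin: centre of its underside.
- spoon: Bystander: wooden spoon, 200 mm, lying at the left. Origin: near its middle, on the table.
- brush: Bystander: brush lying at the left. Origin: near its middle, on the table.
- board: Bystander: small wooden cutting board with a handle, about 220 mm long, lying at the right. Origin: centre of its underside.

How it is judged (in metres and radians):
On the way, in this order (a step that is already met when the one before it is completed fails the run):
1. the rod rests at its middle click (within 4 mm) while the sleeve is still locked and down (value of joint rod between 0.016 and 0.024 m and value of joint sleeve below 0.2 rad and value of joint sleeve_lift below 0.003 m), for 0.3 s.
2. the sleeve is turned open (0.85 rad or more) and down again (within 3 mm), the rod still at its middle click (value of joint rod between 0.016 and 0.024 m and value of joint sleeve above 0.85 rad and value of joint sleeve_lift below 0.003 m), for 0.2 s.
At the end, for the whole second after the job is handed in: The rod rests at its middle click (0.016 to 0.024 m) and the sleeve is turned open (more than 0.85 rad) and fully down (less than 3 mm above rest), no longer turning (all of step 2 and velocity of joint sleeve below 0.2 rad/s); the robot touches nothing.
It fails at once if a loose bystander (cup, tin, spoon, brush or board) is moved by more than 25 mm (distance of any of cup, tin, spoon, brush, board from where it was at the start of the episode above 0.025 m).
It also fails if it takes over 58 s, if anything falls off the work surface, if the arm or the gripper's body presses on something with over 40 N, if the wrist force passes 120 N, or if a joint passes its speed limit or range.

### The arm

A 7-joint arm with a two-finger parallel gripper is mounted at the origin on the work surface. World frame = base frame: x ahead of the robot, y to its left, z up, the work surface at z = 0. Lengths are in mm, angles in rad, forces in N, time in s.
With the tool pointing down it reaches from about 400 to 875 mm from the base axis. Payload 4.4 kg.
Tool frame: the origin (TCP) lies at the very end of the fingers, on their centre line; the grasp point (between the pads) lies 19 mm behind it (ctrl.grip_depth is the distance from the TCP to the grasp point, in mm); z points along the fingers, x is the direction in which the jaws open and shut, and the axes are right-handed (so a half turn about z gives the same grasp; the last joint's range is limited). The gripper opens to 85 mm and grips with 20 to 120 N. Pads are 22 mm wide; open, the fingers measure 114 mm over their backs; the gripper's body (76 mm by 85 mm) begins 54 mm behind the grasp point. The pads swing forward as they close: fully open they stand 13 mm farther back than shut.
Start: joints at [1.2, 0.628, 0.038, 1.517, -0.027, 0.996, -0.02], TCP at [195.094, -620.045, 231.313] pointing down, gripper open.
Joint ranges: [-3.06, 3.06], [-0.37, 2.12], [-1.25, 1.32], [0.18, 2.47], [-1.1, 4.24], [0.23, 1.98], [-2.94, 2.94]. Speed limits (rad/s): [2.57, 2.57, 3.14, 3.14, 3.14, 3.14, 3.14].

### API

Orientations are given as [roll, pitch, yaw] about the fixed x, y, z axes, in that order (R = Rz(yaw) Ry(pitch) Rx(roll)).
In Python, from cell import ctrl gives the robot as it stands.
- The arm moves only by the shell command python3 -m creep 'ROWS'. ROWS is JSON, a list of rows, each an object with "hand": the opening, from 0 (shut) to 1 (fully open); "travel": the shift along the tool's x, y, z in cm, a list of three; "angular": the turn, a rotation vector about the tool's x, y, z in degrees, a list of three. In form: [{"hand": hand, "travel": [tx, ty, tz], "angular": [rx, ry, rz]}, ...]. A call has 1 to 20 rows; each row is the pose to reach, as a shift and turn from the pose measured when the call began, along the tool's axes at that moment; what a row does not reach only later rows make up. A row lasts 1/10 s, in which the tool goes at most 50 mm and 8.59 degrees, less where a joint would pass 70% of its speed; a pose out of reach is approached as far as the arm can. A call with a gripper value outside its range is refused whole. The fingers move at their own pace and stop on an object; the grip force is fixed at half the most. Time passes only in rows, so rows that repeat a pose let the fingers close. It gives the time, the measured TCP pose, the force and the opening at its end, in the units of the state.
- ctrl.read_state(): the state, without advancing time (a new reading comes with each control period).
- ctrl.get_image(name): name is "scene" or "top" or "wrist"; returns a dict with "frame" (480x640x3 uint8, red, green, blue), "fx", "fy", "cx", "cy" (pixels), "origin" and "orientation" of the camera in the world. Camera axes: x right, y down, z forward; pixel columns grow to the right and rows downward; lengths in mm; the calibration is good to about 2 mm. The wrist camera is an equidistant fisheye: a pixel r from the principal point sees the ray r / f radians off the axis. A picture is of the moment at which its call begins. There is no depth.
- ctrl.finish_job(): hands the job in, once; it reports no verdict.
Trained networks look in the newest picture that a camera, given by its name, has taken for a name from the list of things; names that differ only in an ending like _2 or _b are one class to them, and where a whole thing is asked for, a point or a joint stands for the part that bears it (a point fixed in the world has none). Each returns a list of dicts, best first, with "confidence" (0 to 1); they miss things now and then, are a little off and sometimes report something else, mostly with a low value. They report only what shows in the picture. A call takes as long as a camera call.
- ctrl.regions_of(camera, thing): "region" (480x640 bool, what is visible of it).
- ctrl.spot_point(camera, thing): "at" ([x, y, z] in mm, in world coordinates, good to about 4 mm: a listed point, or the origin of a listed thing).
The state is a dict: "clock": time; "qpos": joint angles; "qd": joint speeds; "tau": joint torques, N m; "eef_pos": TCP position; "tool_rot": TCP orientation; "force": force on the tool from outside, world axes, zero at the start; "torque": the same for the moment, N m; "width": finger opening in mm.
Only numpy, scipy, OpenCV 4.12 (cv2) and the standard library are available. Lean on these libraries where they do the work, as an engineer would, in place of code of your own. Each camera call takes 0.05 s, during which the arm holds its last target. There are 200 camera calls.

## Working session

There is one attempt and no reset: what is moved stays moved. The work goes in short steps, Python scripts to look and compute and a shell command to move; the robot and the scene stay as the last step left them, time stands still between calls to the robot, and variables do not carry over. Pictures are saved under pics/ and viewed, about 8 in all and at most 12, crops included, and the job is handed in when it is done.

```bash
mkdir -p pics; ls
python3 - <<'E'
from cell import ctrl
import cv2,numpy as np
for n in("scene","top"):
    im=ctrl.get_image(n);cv2.imwrite(f"pics/{n}0.png",im["frame"][:,:,::-1]);print(n,im["origin"],im["orientation"],im["fx"])
for c in("scene","top"):
    for t in("machine","rod_end","sleeve_center","cup","tin","spoon","brush","board"):
        try: print(c,t,[(np.round(d["at"]),round(d["confidence"],2)) for d in ctrl.spot_point(c,t)[:2]])
        except Exception as e: print(t,e)
s=ctrl.read_state();print(s)
E
```

```text
pics
scene [1011.94730309  348.31211129 1003.71174387] [-2.55173902 -0.01334338  2.3353612 ] 464.65305403609614
top [ 343.49885925  -33.8654881  1292.4610721 ] [-2.94435106e+00  1.39578042e-03 -1.58431020e+00] 563.4900501799865
scene machine [(array([540., -52.,  -1.]), 0.57)]
scene rod_end [(array([542., 134.,  65.]), 0.57)]
scene sleeve_center [(array([ 536., -103.,  138.]), 0.66)]
scene cup [(array([649.,  93.,  -3.]), 0.93), (array([539., 129.,  65.]), 0.73)]
scene tin [(array([ 522., -235.,   -2.]), 0.75)]
scene spoon [(array([434., 377.,   2.]), 0.77)]
scene brush [(array([643., 419.,   1.]), 0.68)]
scene board [(array([ 489., -511.,    4.]), 0.95)]
top machine [(array([540., -52.,   1.]), 0.82)]
top rod_end [(array([539., 129.,  65.]), 0.66), (array([ 534., -102.,  138.]), 0.51)]
top sleeve_center [(array([ 535., -105.,  138.]), 0.85)]
top cup [(array([644.,  94.,  -3.]), 0.72)]
top tin [(array([ 522., -230.,   -4.]), 0.84)]
top spoon [(array([431., 381.,   3.]), 0.97)]
top brush [(array([644., 413.,   0.]), 0.83), (array([ 534., -105.,  138.]), 0.17)]
top board [(array([ 485., -508.,    2.]), 0.72)]
{'clock': 0.9, 'qpos': array([ 1.20017731,  0.62838623,  0.03852989,  1.51739328, -0.02701006,
        0.9963201 , -0.01997371]), 'qd': array([ 0.00024023,  0.0004308 ,  0.00106614,  0.00036509,  0.0007789 ,
        0.00157883, -0.00023531]), 'tau': array([ 2.48633714e-04, -5.63259602e+01,  1.22479822e+00, -1.93785024e+01,
        1.06148396e-02,  1.60540163e-03,  7.30546844e-06]), 'eef_pos': array([ 195.09410415, -620.04363512,  231.32505366]), 'tool_rot': array([-3.14156447e+00, -1.15376255e-05, -1.26600553e+00]), 'force': array([-0.66657751,  0.72441496, -0.14657012]), 'torque': array([ 0.01374358,  0.01209345, -0.02275196]), 'width': 85.2546025171592}
```

View pics/top0.png

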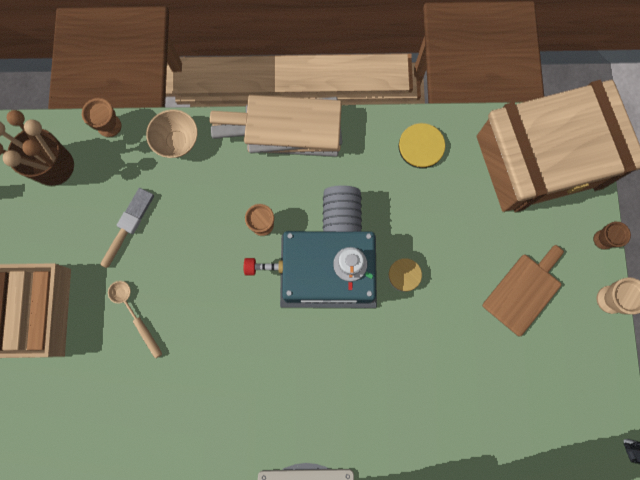

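View pics/scene0.png

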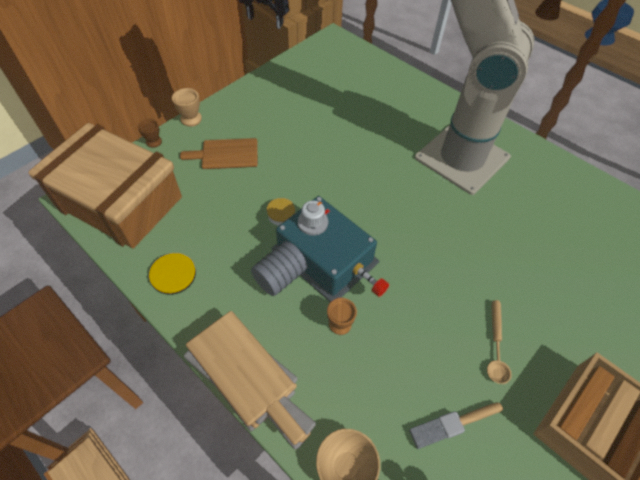

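```bash
cat > go.py <<'E'
import sys,numpy as np
from scipy.spatial.transform import Rotation as R
from cell import ctrl
s=ctrl.read_state();r=R.from_euler('xyz',s["tool_rot"])
print("t",s["clock"],"p",s["eef_pos"].round(1),"rot",s["tool_rot"].round(3),"F",s["force"].round(1),"w",round(s["width"],1),"q7",s["qpos"][6].round(2))
for a in sys.argv[1:]:
    x,y,z,w=map(float,a.split(','))
    t=R.from_euler('xyz',[np.pi,0,w])
    print((r.inv().apply(np.array([x,y,z])-s["eef_pos"])/10).round(2),np.degrees((r.inv()*t).as_rotvec()).round(1))
E
python3 go.py 420,-350,260,-0.6 540,185,260,0
python3 - <<'E'
from cell import ctrl
import numpy as np
im=ctrl.get_image("top")
from scipy.spatial.transform import Rotation as R
r=R.from_euler('xyz',im["orientation"])
def bp(u,v,z):
    d=r.apply([(u-im["cx"])/im["fx"],(v-im["cy"])/im["fy"],1]);o=im["origin"]
    return (o+d*(z-o[2])/d[2]).round(1)
print("knob end mid",bp(244,267,65),"housing corners",bp(286,232,100),bp(376,233,100))
E
```

```text
t 0.9 p [ 195.1 -620.   231.3] rot [-3.142 -0.    -1.266] F [-0.7  0.7 -0.1] w 85.3 q7 -0.02
[-19.01 -29.56  -2.87] [ -0.   -0.  -38.2]
[-66.44 -57.06  -2.87] [ -0.   -0.  -72.5]
knob end mid [537.7 129.4  65. ] housing corners [607.6  34.7 100. ] [ 602.7 -160.2  100. ]
```

```bash
python3 -m creep '[{"hand":0,"travel":[-5,-8,-2.9],"angular":[0,0,-8]},{"hand":0,"travel":[-10,-15,-2.9],"angular":[0,0,-16]},{"hand":0,"travel":[-15,-22,-2.9],"angular":[0,0,-24]},{"hand":0,"travel":[-19,-29.6,-2.9],"angular":[0,0,-32]},{"hand":0,"travel":[-19,-29.6,-2.9],"angular":[0,0,-38]},{"hand":0,"travel":[-19,-29.6,-2.9],"angular":[0,0,-38.2]},{"hand":0,"travel":[-19,-29.6,-2.9],"angular":[0,0,-38.2]},{"hand":0,"travel":[-66.4,-57.1,-2.9],"angular":[0,0,-72.5]},{"hand":0,"travel":[-66.4,-57.1,-2.9],"angular":[0,0,-72.5]},{"hand":0,"travel":[-66.4,-57.1,-2.9],"angular":[0,0,-72.5]},{"hand":0,"travel":[-66.4,-57.1,-2.9],"angular":[0,0,-72.5]},{"hand":0,"travel":[-66.4,-57.1,-2.9],"angular":[0,0,-72.5]},{"hand":0,"travel":[-66.4,-57.1,-2.9],"angular":[0,0,-72.5]},{"hand":0,"travel":[-66.4,-57.1,-2.9],"angular":[0,0,-72.5]},{"hand":0,"travel":[-66.4,-57.1,-2.9],"angular":[0,0,-72.5]},{"hand":0,"travel":[-66.4,-57.1,-2.9],"angular":[0,0,-72.5]},{"hand":0,"travel":[-66.4,-57.1,-2.9],"angular":[0,0,-72.5]},{"hand":0,"travel":[-66.4,-57.1,-2.9],"angular":[0,0,-72.5]},{"hand":0,"travel":[-66.4,-57.1,-2.9],"angular":[0,0,-72.5]},{"hand":0,"travel":[-66.4,-57.1,-2.9],"angular":[0,0,-72.5]}]'; python3 go.py 539,185,52,0
```

```text
clock: 2.95
eef_pos: [540.2, 186.3, 260.1]
tool_rot: [-3.141, 0.0, 0.003]
force: [0.7, -0.4, 0.5]
width: -0.2
t 2.95 p [540.2 186.3 260.1] rot [-3.141e+00  0.000e+00  3.000e-03] F [ 0.7 -0.4  0.5] w -0.2 q7 -0.6
[-0.12  0.13 20.81] [-0.   0.   0.1]
```

```bash
python3 -m creep '[{"hand":0,"travel":[-0.1,0,5],"angular":[0,0,0]},{"hand":0,"travel":[-0.1,0,10],"angular":[0,0,0]},{"hand":0,"travel":[-0.1,0,15],"angular":[0,0,0]},{"hand":0,"travel":[-0.1,0,19],"angular":[0,0,0]},{"hand":0,"travel":[-0.1,0,20.8],"angular":[0,0,0]},{"hand":0,"travel":[-0.1,0,20.8],"angular":[0,0,0]},{"hand":0,"travel":[-0.1,1.5,20.8],"angular":[0,0,0]},{"hand":0,"travel":[-0.1,2.5,20.8],"angular":[0,0,0]},{"hand":0,"travel":[-0.1,3.5,20.8],"angular":[0,0,0]},{"hand":0,"travel":[-0.1,3.5,20.8],"angular":[0,0,0]}]'
python3 - <<'E'
from cell import ctrl
import cv2
f=ctrl.get_image("scene")["frame"][:,:,::-1]
cv2.imwrite("pics/s1.png",cv2.resize(f[180:340,270:470],None,fx=4,fy=3.75*4/3.75*0.93,interpolation=2))
print(ctrl.spot_point("scene","rod_end"),ctrl.spot_point("top","rod_end")[:1])
E
```

```text
clock: 3.95
eef_pos: [540.1, 148.1, 53.2]
tool_rot: [3.14, -0.001, -0.001]
force: [-0.3, 0.1, -0.4]
width: 0.4
[{'at': [539.5, 130.2, 64.4], 'confidence': 0.63}] [{'at': [536.7, 128.7, 65.9], 'confidence': 0.9}]
```

View pics/s1.png

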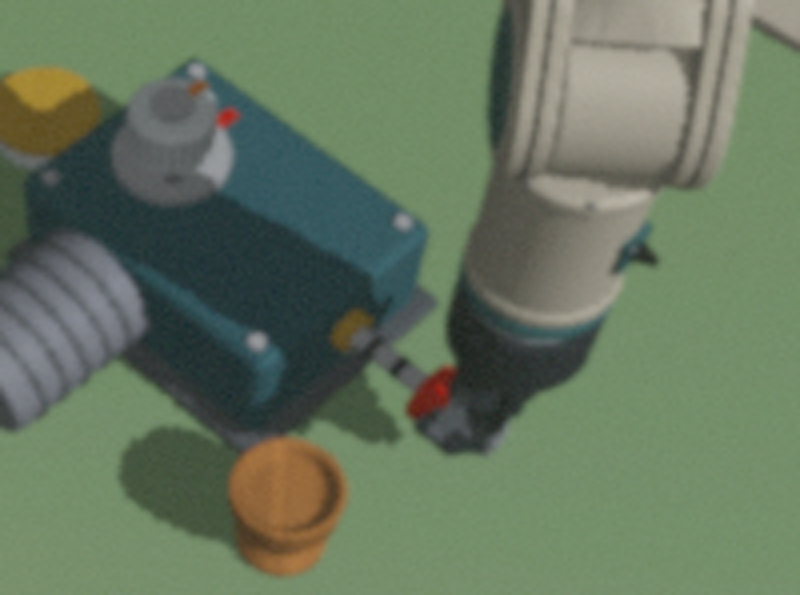

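The fingers stand just outside the knob (at about 435,390 in the crop), both black bands still show (375,345 and 400,365), so the rod is still out. I'll creep up to contact.

```bash
python3 -m creep '[{"hand":0,"travel":[-0.1,0.3,0],"angular":[0,0,0]},{"hand":0,"travel":[-0.1,0.6,0],"angular":[0,0,0]},{"hand":0,"travel":[-0.1,0.8,0],"angular":[0,0,0]},{"hand":0,"travel":[-0.1,1.0,0],"angular":[0,0,0]},{"hand":0,"travel":[-0.1,1.0,0],"angular":[0,0,0]}]'
```

```text
clock: 4.6
eef_pos: [538.6, 141.1, 52.6]
tool_rot: [-3.141, -0.001, 0.002]
force: [-0.2, 0.2, 0.7]
width: -0.2
```

```bash
python3 -m creep '[{"hand":0,"travel":[0,0.2,0],"angular":[0,0,0]},{"hand":0,"travel":[0,0.4,0],"angular":[0,0,0]},{"hand":0,"travel":[0,0.4,0],"angular":[0,0,0]}]';python3 go.py
```

```text
clock: 4.9
eef_pos: [538.7, 140.2, 52.7]
tool_rot: [-3.137, -0.002, 0.004]
force: [-1.4, 6.0, -1.2]
width: 0.2
t 4.9 p [538.7 140.2  52.7] rot [-3.137e+00 -2.000e-03  4.000e-03] F [-1.4  6.  -1.2] w 0.2 q7 -0.68
```

```bash
python3 -m creep '[{"hand":0,"travel":[0,0.4,0],"angular":[0,0,0]},{"hand":0,"travel":[0,0.7,0],"angular":[0,0,0]},{"hand":0,"travel":[0,0.9,0],"angular":[0,0,0]},{"hand":0,"travel":[0,0.9,0],"angular":[0,0,0]}]'; python3 go.py
```

```text
clock: 5.3
eef_pos: [538.7, 136.9, 52.9]
tool_rot: [-3.129, -0.003, 0.008]
force: [-2.2, 7.6, -0.3]
width: -0.1
t 5.3 p [538.7 136.9  52.9] rot [-3.129e+00 -3.000e-03  8.000e-03] F [-2.2  7.6 -0.3] w -0.1 q7 -0.67
```

```bash
python3 -m creep '[{"hand":0,"travel":[0,0.5,0],"angular":[0,0,0]},{"hand":0,"travel":[0,0.8,0],"angular":[0,0,0]},{"hand":0,"travel":[0,1.1,0],"angular":[0,0,0]},{"hand":0,"travel":[0,1.1,0],"angular":[0,0,0]},{"hand":0,"travel":[0,1.1,0],"angular":[0,0,0]}]'; python3 go.py
```

```text
clock: 5.8
eef_pos: [538.8, 124.9, 52.7]
tool_rot: [-3.131, -0.003, 0.007]
force: [0.0, -0.8, 1.1]
width: -0.0
t 5.8 p [538.8 124.9  52.7] rot [-3.131e+00 -3.000e-03  7.000e-03] F [ 0.  -0.8  1.1] w -0.0 q7 -0.65
```

```bash
python3 -m creep '[{"hand":0,"travel":[0,-2,0],"angular":[0,0,0]},{"hand":0,"travel":[0,-5,0],"angular":[0,0,0]},{"hand":0,"travel":[0,-6,-4],"angular":[0,0,0]},{"hand":0.9,"travel":[0,-6,-9],"angular":[0,0,0]},{"hand":0.9,"travel":[0,-6,-14],"angular":[0,0,0]},{"hand":0.9,"travel":[0,-6,-19],"angular":[0,0,0]},{"hand":0.9,"travel":[0,-6,-20],"angular":[0,0,0]}]'
python3 - <<'E'
from cell import ctrl
import cv2
f=ctrl.get_image("scene")["frame"][:,:,::-1];g=ctrl.get_image("top")["frame"][:,:,::-1]
a=cv2.resize(f[190:310,290:410],(400,400),interpolation=2);b=cv2.resize(g[210:310,230:330],(400,400),interpolation=2)
cv2.imwrite("pics/s2.png",cv2.hconcat([a,b]))
print(ctrl.spot_point("scene","rod_end"),ctrl.spot_point("top","rod_end")[:1],ctrl.spot_point("scene","sleeve_center")[:1])
E
python3 go.py 536,-103,240,-1.6
```

```text
clock: 6.5
eef_pos: [540.8, 183.7, 259.4]
tool_rot: [-3.128, -0.013, 0.006]
force: [1.0, 0.7, 0.3]
width: 57.7
[{'at': [537.6, 111.9, 63.9], 'confidence': 0.79}, {'at': [488.0, -509.6, 2.5], 'confidence': 0.64}] [{'at': [536.8, 111.9, 61.3], 'confidence': 0.85}] [{'at': [535.0, -100.1, 137.7], 'confidence': 0.81}]
t 6.75 p [536.7 181.7 251.4] rot [-3.132  0.     0.007] F [ 0.2 -0.3 -0.8] w 77.3 q7 -0.6
[-0.27 28.48  0.88] [-0.4  0.4 92.1]
```

View pics/s2.png

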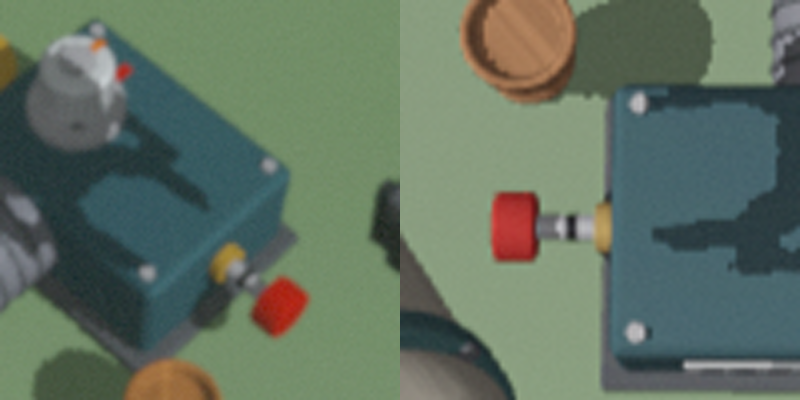

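One band shows between bush (605,228) and knob (515,228), rod_end moved to y≈112: the rod is at the middle click. Next, above the sleeve.

```bash
python3 -m creep '[{"hand":1,"travel":[0,4,0.9],"angular":[0,0,8]},{"hand":1,"travel":[0,8,0.9],"angular":[0,0,16]},{"hand":1,"travel":[0,12,0.9],"angular":[0,0,24]},{"hand":1,"travel":[0,16,0.9],"angular":[0,0,32]},{"hand":1,"travel":[0,20,0.9],"angular":[0,0,40]},{"hand":1,"travel":[0,24,0.9],"angular":[0,0,48]},{"hand":1,"travel":[0,28,0.9],"angular":[0,0,56]},{"hand":1,"travel":[0,28.4,0.9],"angular":[0,0,64]},{"hand":1,"travel":[0,28.4,0.9],"angular":[0,0,72]},{"hand":1,"travel":[0,28.4,0.9],"angular":[0,0,80]},{"hand":1,"travel":[0,28.4,0.9],"angular":[0,0,88]},{"hand":1,"travel":[0,28.4,0.9],"angular":[0,0,92]},{"hand":1,"travel":[0,28.4,0.9],"angular":[0,0,92]},{"hand":1,"travel":[0,28.4,0.9],"angular":[0,0,92]},{"hand":1,"travel":[0,28.4,0.9],"angular":[0,0,92]}]'
python3 - <<'E'
from cell import ctrl
import cv2
f=ctrl.get_image("wrist");print(f["origin"],f["orientation"],f["fx"],f["cx"],f["cy"])
cv2.imwrite("pics/w1.png",f["frame"][:,:,::-1])
print(ctrl.spot_point("wrist","sleeve_center")[:1],ctrl.spot_point("top","sleeve_center")[:1])
E
python3 go.py 536,-102,128,-1.6
```

```text
clock: 8.25
eef_pos: [538.2, -102.1, 238.9]
tool_rot: [3.139, 0.009, -1.598]
force: [-0.3, -0.6, 0.7]
width: 84.8
[ 609.429949   -105.52609826  380.8359829 ] [ 2.85531702  0.00925858 -1.59704213] 371.64829954431775 318.4620476427133 235.89600170365372
[{'at': [539.0, -104.7, 135.6], 'confidence': 0.84}] [{'at': [534.3, -103.6, 138.1], 'confidence': 0.77}]
t 8.4 p [ 538.5 -102.3  239.6] rot [ 3.141  0.009 -1.599] F [ 0.3 -0.1  0.3] w 85.4 q7 -1.43
[ 0.09  0.24 11.16] [0.1 0.5 0.1]
```

View pics/w1.png

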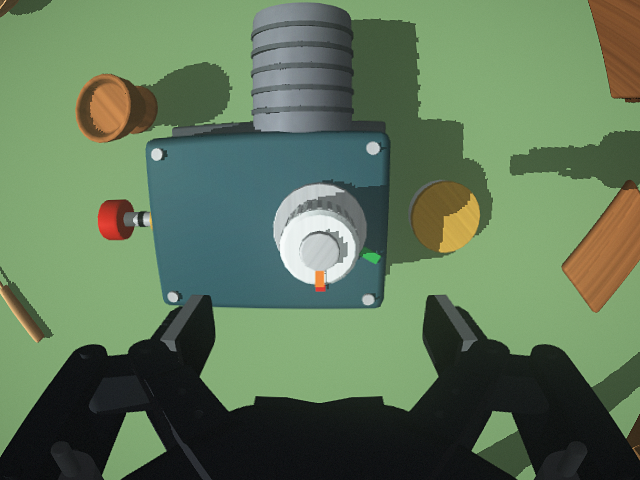

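```bash
python3 -m creep '[{"hand":1,"travel":[0.1,0.2,4],"angular":[0,0.4,0]},{"hand":1,"travel":[0.1,0.2,7],"angular":[0,0.4,0]},{"hand":1,"travel":[0.1,0.2,9],"angular":[0,0.4,0]},{"hand":1,"travel":[0.1,0.2,10.5],"angular":[0,0.4,0]},{"hand":1,"travel":[0.1,0.2,11.5],"angular":[0,0.4,0]},{"hand":1,"travel":[0.1,0.2,11.5],"angular":[0,0.4,0]},{"hand":1,"travel":[0.1,0.2,11.5],"angular":[0,0.4,0]}]'; python3 go.py 536.5,-103,124,-1.6; python3 -m creep '[{"hand":0.7,"travel":[0,0,0],"angular":[0,0,0]},{"hand":0.4,"travel":[0,0,0],"angular":[0,0,0]},{"hand":0.4,"travel":[0,0,0],"angular":[0,0,0]},{"hand":0.4,"travel":[0,0,0],"angular":[0,0,0]},{"hand":0.4,"travel":[0,0,0],"angular":[0,0,0]},{"hand":0.4,"travel":[0,0,0],"angular":[0,0,0]}]'
```

```text
clock: 9.1
eef_pos: [536.8, -102.2, 125.0]
tool_rot: [3.141, 0.002, -1.599]
force: [-0.3, 0.1, -0.4]
width: 85.4
t 9.1 p [ 536.8 -102.2  125. ] rot [ 3.141e+00  2.000e-03 -1.599e+00] F [-0.3  0.1 -0.4] w 85.4 q7 -1.43
[0.08 0.03 0.1 ] [0.  0.1 0.1]
clock: 9.7
eef_pos: [537.4, -101.8, 126.3]
tool_rot: [-3.14, 0.003, -1.598]
force: [-0.9, 1.8, 6.8]
width: 50.0
```

```bash
python3 -m creep '[{"hand":0,"travel":[0,0,0],"angular":[0,0,0]},{"hand":0,"travel":[0,0,-0.4],"angular":[0,0,0]},{"hand":0,"travel":[0,0,-0.8],"angular":[0,0,0]},{"hand":0,"travel":[0,0,-1.2],"angular":[0,0,0]},{"hand":0,"travel":[0,0,-1.4],"angular":[0,0,0]},{"hand":0,"travel":[0,0,-1.4],"angular":[0,0,0]},{"hand":0,"travel":[0,0,-1.4],"angular":[0,0,0]}]';python3 go.py
```

```text
clock: 10.4
eef_pos: [537.3, -101.7, 140.2]
tool_rot: [-3.14, 0.003, -1.598]
force: [1.8, 0.3, -10.7]
width: 50.4
t 10.4 p [ 537.3 -101.7  140.2] rot [-3.140e+00  3.000e-03 -1.598e+00] F [  1.8   0.3 -10.7] w 50.4 q7 -1.43
```

Lifted about 14 mm with 10.7 N, as the spring should give at the top. Now turn.

```bash
python3 -m creep '[{"hand":0,"travel":[0,0,0],"angular":[0,0,-6]},{"hand":0,"travel":[0,0,0],"angular":[0,0,-12]},{"hand":0,"travel":[0,0,0],"angular":[0,0,-18]},{"hand":0,"travel":[0,0,0],"angular":[0,0,-24]},{"hand":0,"travel":[0,0,0],"angular":[0,0,-30]},{"hand":0,"travel":[0,0,0],"angular":[0,0,-36]},{"hand":0,"travel":[0,0,0],"angular":[0,0,-42]},{"hand":0,"travel":[0,0,0],"angular":[0,0,-48]},{"hand":0,"travel":[0,0,0],"angular":[0,0,-53]},{"hand":0,"travel":[0,0,0],"angular":[0,0,-57]},{"hand":0,"travel":[0,0,0],"angular":[0,0,-60]},{"hand":0,"travel":[0,0,0],"angular":[0,0,-60]},{"hand":0,"travel":[0,0,0],"angular":[0,0,-60]}]';python3 go.py
python3 - <<'E'
from cell import ctrl
print(ctrl.read_state()["torque"])
E
```

```text
clock: 11.7
eef_pos: [535.9, -99.2, 139.4]
tool_rot: [-3.137, 0.005, -0.55]
force: [1.2, 5.6, -10.1]
width: 50.3
t 11.7 p [535.9 -99.2 139.4] rot [-3.137  0.005 -0.55 ] F [  1.2   5.6 -10.1] w 50.3 q7 -0.66
[ 1.19436676 -0.06428782  0.0184321 ]
```

```bash
python3 -m creep '[{"hand":0,"travel":[0,0,0.4],"angular":[0,0,0]},{"hand":0,"travel":[0,0,0.8],"angular":[0,0,0]},{"hand":0,"travel":[0,0,1.2],"angular":[0,0,0]},{"hand":0,"travel":[0,0,1.4],"angular":[0,0,0]},{"hand":0,"travel":[0,0,1.4],"angular":[0,0,0]},{"hand":0,"travel":[0,0,1.4],"angular":[0,0,0]}]';python3 go.py
```

```text
clock: 12.3
eef_pos: [536.0, -99.1, 126.4]
tool_rot: [-3.137, 0.004, -0.55]
force: [-1.7, 2.2, 6.1]
width: 50.3
t 12.3 p [536.  -99.1 126.4] rot [-3.137  0.004 -0.55 ] F [-1.7  2.2  6.1] w 50.3 q7 -0.67
```

Down again (126.4, same as when gripped, resting on the stop). Release and rise.

```bash
python3 -m creep '[{"hand":0.5,"travel":[0,0,0],"angular":[0,0,0]},{"hand":1,"travel":[0,0,0],"angular":[0,0,0]},{"hand":1,"travel":[0,0,0],"angular":[0,0,0]},{"hand":1,"travel":[0,0,0],"angular":[0,0,0]},{"hand":1,"travel":[0,0,0],"angular":[0,0,0]},{"hand":1,"travel":[0,0,0],"angular":[0,0,0]},{"hand":1,"travel":[0,0,-2],"angular":[0,0,0]},{"hand":1,"travel":[0,0,-5],"angular":[0,0,0]},{"hand":1,"travel":[0,0,-9],"angular":[0,0,0]},{"hand":1,"travel":[0,0,-12],"angular":[0,0,0]},{"hand":1,"travel":[0,0,-12],"angular":[0,0,0]},{"hand":1,"travel":[0,0,-12],"angular":[0,0,0]}]'
python3 - <<'E'
from cell import ctrl
import cv2
cv2.imwrite("pics/w2.png",ctrl.get_image("wrist")["frame"][:,:,::-1])
ctrl.get_image("scene")
for c in("scene","wrist"):print(c,[ctrl.spot_point(c,t)[:1] for t in("sleeve_center","rod_end","cup","tin")])
E
python3 go.py
```

```text
clock: 13.5
eef_pos: [536.2, -99.9, 246.8]
tool_rot: [-3.137, 0.003, -0.55]
force: [-0.8, 0.2, -0.7]
width: 85.6
scene [[{'at': [535.4, -102.3, 134.1], 'confidence': 0.74}], [{'at': [540.7, 109.7, 65.5], 'confidence': 0.56}], [{'at': [646.2, 97.8, 1.9], 'confidence': 0.56}], [{'at': [522.4, -231.4, -0.3], 'confidence': 0.79}]]
wrist [[{'at': [541.5, -101.9, 139.0], 'confidence': 0.64}], [{'at': [540.3, 110.8, 65.9], 'confidence': 0.82}], [], [{'at': [521.1, -227.3, -3.2], 'confidence': 0.92}]]
t 14.0 p [536.  -99.7 246. ] rot [-3.138  0.005 -0.55 ] F [ 0.2 -0.2  0.2] w 85.1 q7 -0.6
```

View pics/w2.png

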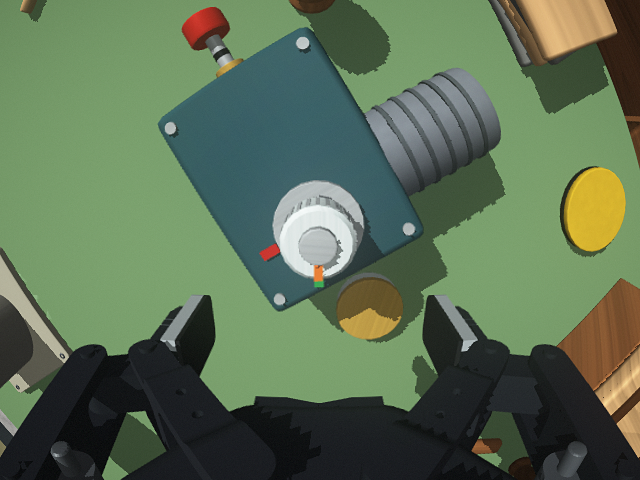

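The orange pointer (319,272) is at the green mark (319,284). One band shows on the rod (222,52), and the sleeve is down and free of the gripper.

```bash
python3 -c "
from cell import ctrl
print(ctrl.finish_job())"
```

```text
the job is handed in; nothing more can be done
None
```

The machine is ready for the pad change: the rod is at its middle click and the sleeve is open and down. I handed the job in at about 14 s of the 58 s; no verdict came back.

**Rod:** I pushed the knob in with closed fingers. It resisted with up to 7.6 N, then snapped into the click. Afterwards one black band showed and the knob's end face had moved about 18–20 mm.

**Sleeve:** I gripped it, lifted it about 14 mm against 10.7 N, turned it 1.05 rad counter-clockwise and lowered it until it rested on its stop. After I let go, the orange pointer stood at the green mark.

**Last checks:**
- **Sleeve height:** two cameras put its centre at 134 and 139 mm against 138 mm expected. That fits "down" only within the detector's roughly 4 mm accuracy. The stronger evidence is that the arm came back to the same height, and the same upward force, as when it first gripped.
- **Bystanders:** the cup and tin were within about 5 mm of their first readings. I did not re-measure the spoon, brush and board, but the arm never went near the first two and only passed well above the table on the board's side.
- **Robot:** the gripper is open about 85 mm above the spindle nose, with contact force near zero.

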